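# Move the welded test pieces from the cooling rack to the inspection tray in weld order

### The job

The four welded test pieces stand on the firebricks of the cooling rack in the order in which they were welded. Move them over to the empty blue inspection tray, one to a bay, keeping the same left-to-right order (as seen from the robot's side) so that the weld log still matches. Set each piece down flat on the floor of its bay, not dropped, and do not tip any piece over.

Things in the scene. Friction and masses are not known exactly. Their poses are not given: they have to be found in the camera images.
- tee: Steel test piece, 0.4 kg, 58 mm tall: base plate 56 x 56 x 8 mm with an upright plate (8 mm thick, 56 mm long, 50 mm high) across its middle, making a tee, welded on top. Origin: centre of the plate's underside, z up, x and y along its edges. It starts on its firebrick, within 5 mm of centre, axes within 0.1 rad of the rack's. The upright runs along y at x = 0: it is pinched along x. Weld bead up to 14 mm above the underside.
- stud: Steel test piece, 0.4 kg, 58 mm tall: base plate 56 x 56 x 8 mm with a solid round bar stub (20 mm diameter, 50 mm high, on the z axis) welded on top. Origin: centre of the plate's underside, z up, x and y along its edges. It starts on its firebrick, within 5 mm of centre, axes within 0.1 rad of the rack's.  Weld bead up to 14 mm above the underside.
- pipe: Steel test piece, 0.4 kg, 58 mm tall: base plate 56 x 56 x 8 mm with an open round pipe stub (43 mm diameter, 50 mm high, on the z axis) welded on top. Origin: centre of the plate's underside, z up, x and y along its edges. It starts on its firebrick, within 5 mm of centre, axes within 0.1 rad of the rack's.  Weld bead up to 14 mm above the underside.
- tube: Steel test piece, 0.4 kg, 58 mm tall: base plate 56 x 56 x 8 mm with an open square tube stub (36 x 36 mm, 50 mm high, sides along x and y, on the z axis) welded on top. Origin: centre of the plate's underside, z up, x and y along its edges. It starts on its firebrick, within 5 mm of centre, axes within 0.1 rad of the rack's.  Weld bead up to 14 mm above the underside.
- brick_tee: Pale firebrick 76 x 76 x 30 mm, fixed, one of four alike in a row, 80 mm apart, in the cooling rack: the one on which the tee starts; places in the row are shuffled. Its top is 60 mm above the table. Origin: centre of its underside, 30 mm above the table; +y along the row to the robot's left.
- brick_stud: Pale firebrick 76 x 76 x 30 mm, fixed, one of four alike in a row, 80 mm apart, in the cooling rack: the one on which the round-bar piece starts; places in the row are shuffled. Its top is 60 mm above the table. Origin: centre of its underside, 30 mm above the table; +y along the row to the robot's left.
- brick_pipe: Pale firebrick 76 x 76 x 30 mm, fixed, one of four alike in a row, 80 mm apart, in the cooling rack: the one on which the pipe piece starts; places in the row are shuffled. Its top is 60 mm above the table. Origin: centre of its underside, 30 mm above the table; +y along the row to the robot's left.
- brick_tube: Pale firebrick 76 x 76 x 30 mm, fixed, one of four alike in a row, 80 mm apart, in the cooling rack: the one on which the square-tube piece starts; places in the row are shuffled. Its top is 60 mm above the table. Origin: centre of its underside, 30 mm above the table; +y along the row to the robot's left.
- inspection_tray: Blue sheet-steel tray, fixed, empty at first, 84 x 324 mm, four bays in a row. Origin: its centre, on the table; +y along the row to the robot's left (yaw up to 0.15 rad). Bay centres, left to right: x = 0, y = +120, +40, -40, -120 mm; bays 76 x 76 mm inside, floor 30 mm above the table, walls and dividers 4 mm thick, 12 mm above the floor. It lies behind or in front of the cooling rack.
- cooling_rack: Dark angle-iron frame 88 x 336 mm, fixed, rims 50 mm above the table, holding the four firebricks, which stand 10 mm above its rims. Origin: its centre, on the table; +y along the row to the robot's left (yaw up to 0.15 rad). The piece places along it are y = +120, +40, -40, -120 mm.
Not all that is in view belongs to the job. What is shaped like the stud but purple or turquoise is not meant.

How it is judged:
By the outcome, as a careful person would: the job done as asked, in the order asked, and still so for the second after the job is handed in, with the robot touching nothing.
It also fails if it takes over 83 s, if anything falls off the work surface, if the arm or the gripper's body presses on something with over 40 N, if the wrist force passes 120 N, or if a joint passes its speed limit or range.

### The arm

A 6-joint arm with a two-finger parallel gripper is mounted at the origin on the work surface. World frame = base frame: x ahead of the robot, y to its left, z up, the work surface at z = 0. Lengths are in m, angles in degrees, forces in N, time in s.
With the tool pointing down it reaches from about 0.325 to 0.85 m from the base axis. Payload 15.5 kg.
Tool frame: the origin (TCP) lies midway between the tips of the shut fingers; the grasp point (between the pads) lies 19 mm behind it; z points along the fingers, y is the line along which they close (so a half turn about z gives the same grasp; the last joint's range is limited). The gripper opens to 91 mm and grips with 3 to 60 N. Pads are 32 mm wide; open, the fingers measure 118 mm over their backs; the gripper's body (76 mm by 178 mm) begins 60 mm behind the grasp point.
Start: joints at [-72.508, 28.281, 77.091, -0, 74.628, -5.472], TCP at [0.244, -0.575, 0.181] pointing down, gripper open.
Joint ranges: [-166.48, 166.48], [-47.26, 123.95], [12.59, 153.08], [-70.14, 250.14], [6.76, 159.57], [-176.63, 176.63]. Speed limits (degrees/s): [108.29, 108.29, 147.25, 172.46, 172.46, 172.46].

### API

Orientations are given as a 3x3 rotation matrix whose columns are the frame's x, y, z axes.
In Python, from bench import ctrl gives the robot as it stands. The module is installed in compiled form; this text tells all that it offers. Calls block until the motion is done:
- ctrl.goto(position, orientation): joint-space move of the TCP to a pose.
- ctrl.move_l(position, vel=0.15, ori=None, contact_N=None): straight line of the TCP; ori=None keeps the orientation; vel is the mean speed in m/s. With contact_N (N) it stops when the force on the tool has changed by that much, and returns True; else False.
- ctrl.movej(angles): joint-space move.
- ctrl.command_gripper(opening): opening from 0.0 (shut) to 1.0 (fully open); the grip force is fixed at half the most; returns when the fingers have stopped.
- ctrl.sleep(seconds).
- ctrl.ik(position, orientation): joint angles nearest the present ones, or None.
- ctrl.read_camera(name): name is "scene" or "top" or "wrist"; returns the picture (384x512x3 uint8, blue, green, red); there is no depth.
- ctrl.camera_params(name): a dict with "fx", "fy", "cx", "cy" (pixels), "pose" (4x4, takes a point from camera to world coordinates); the wrist camera has in their place "T_tool_cam" (4x4, takes a point from camera to tool coordinates, whose origin is the TCP and whose axes are the flange's). Camera axes: x right, y up, looking along -z (the intrinsics and any distortion apply to the point x, -y, -z); pixel columns grow to the right and rows downward; lengths in m; the calibration is good to about 2 mm. A picture is of the moment at which its call begins: read the wrist's pose just before it. camera_params takes no time and is no camera call.
A pose or a line that the arm cannot do raises ctrl.MotionError and nothing moves.
- ctrl.sign_off(): hands the job in; it is judged then, once.
Readings, each from a call of its own:
- ctrl.current_t(): time.
- ctrl.current_q(): joint angles.
- ctrl.current_dq(): joint speeds.
- ctrl.current_effort(): joint torques, N m.
- ctrl.current_tool_pos(): TCP position.
- ctrl.current_eef_rot(): TCP orientation.
- ctrl.current_contact_force(): force on the tool from outside, world axes, zero at the start.
- ctrl.current_wrist_torque(): the same for the moment, N m.
- ctrl.current_grip_width(): opening from 0.0 (shut) to 1.0 (fully open).
- ctrl.current_grasp_force(): force on a finger pad.
Only numpy, scipy, OpenCV 4.12 (cv2) and the standard library are available. Lean on these libraries where they do the work, as an engineer would, in place of code of your own. Each camera call takes 0.05 s, during which the arm holds its last target. There are 200 camera calls.

## Working session

There is one attempt and no reset: what is moved stays moved. The work goes in short steps, each a Python script; the robot and the scene stay as the last script left them, time stands still between calls to the robot, and variables do not carry over. Pictures are saved under pics/ and viewed, at most 14 in all, crops included, and the job is handed in when it is done.

```bash
mkdir -p pics; python3 - <<'E'
from bench import ctrl
import cv2,numpy as np
np.set_printoptions(precision=4,suppress=True)
for n in("scene","top"):
    cv2.imwrite(f"pics/{n}0.png",ctrl.read_camera(n)); print(n,ctrl.camera_params(n))
print(ctrl.camera_params("wrist"))
print(ctrl.current_t(),ctrl.current_eef_rot())
E
```

```text
scene {'fx': 347.8102600036727, 'fy': 347.8102600036727, 'cx': 249.04733778471785, 'cy': 187.6790299581135, 'pose': array([[ 0.5916, -0.5332,  0.6047,  0.8656],
       [ 0.8062,  0.395 , -0.4405, -0.3498],
       [-0.004 ,  0.7481,  0.6636,  0.4973],
       [ 0.    ,  0.    ,  0.    ,  1.    ]])}
top {'fx': 349.6518905118299, 'fy': 349.6518905118299, 'cx': 258.9340159138374, 'cy': 195.5958681922865, 'pose': array([[-0.0012,  0.9808, -0.1951,  0.3694],
       [-0.9995,  0.0047,  0.0297, -0.0489],
       [ 0.03  ,  0.195 ,  0.9803,  0.7434],
       [ 0.    ,  0.    ,  0.    ,  1.    ]])}
{'fx': 334.93028141568817, 'fy': 334.93028141568817, 'cx': 260.5168462776375, 'cy': 193.27749918967083, 'T_tool_cam': array([[-0.0008,  0.9599,  0.2804,  0.0802],
       [ 1.    ,  0.0007,  0.0006,  0.0001],
       [ 0.0004,  0.2804, -0.9599, -0.2041],
       [ 0.    ,  0.    ,  0.    ,  1.    ]])}
0.1 [[ 0.9208  0.3901 -0.0003]
 [ 0.3901 -0.9208  0.001 ]
 [ 0.0001 -0.0011 -1.    ]]
```

View pics/scene0.png

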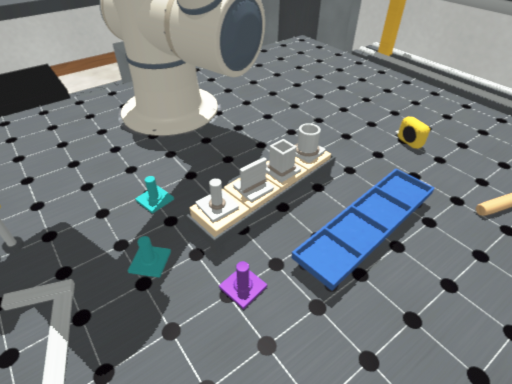

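View pics/top0.png

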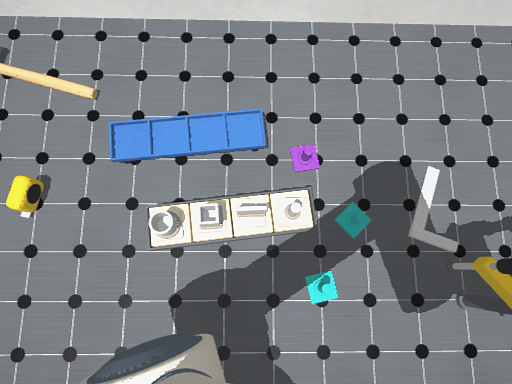

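Top view: left to right on the rack are pipe (165,224), tube (210,215), tee (252,208) and stud (293,209). The tray (110–267, 112–160) lies behind the rack. There are four stud-shaped candidates: steel (293,209), purple (305,157), and turquoise (352,219) and (322,287). Only the steel one on its firebrick fits the description. The enlarged crops below should confirm this.

```bash
python3 - <<'E'
import cv2
t=cv2.imread("pics/top0.png")[95:255,95:335]; cv2.imwrite("pics/topc.png",cv2.resize(t,None,fx=3.3333,fy=3.3333,interpolation=cv2.INTER_CUBIC))
s=cv2.imread("pics/scene0.png")[115:295,185:445]; cv2.imwrite("pics/scenec.png",cv2.resize(s,None,fx=3,fy=3,interpolation=cv2.INTER_CUBIC))
E
```

```text
(no output)
```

View pics/topc.png

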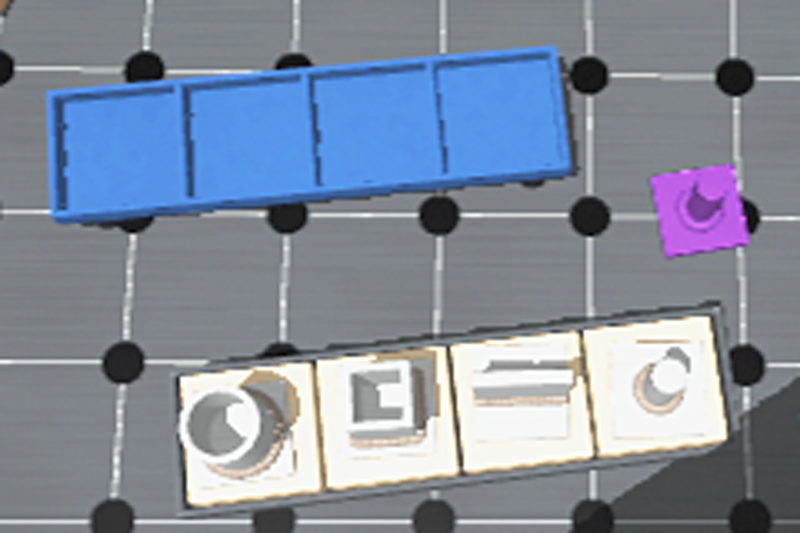

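View pics/scenec.png

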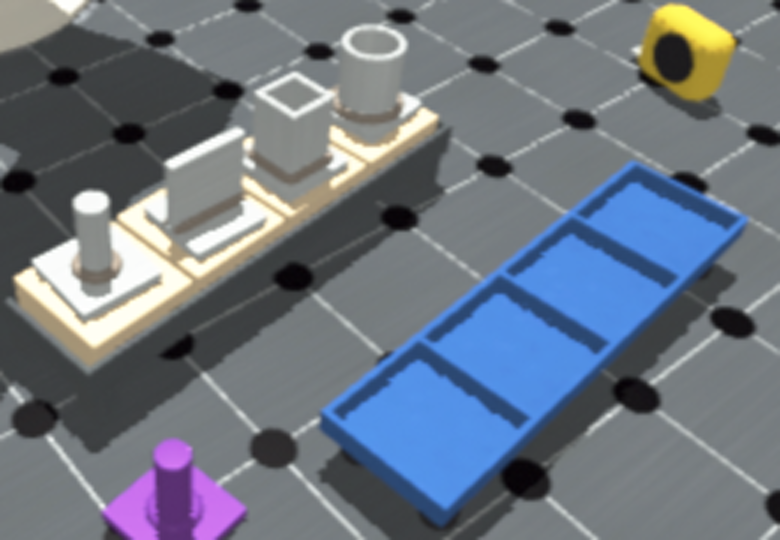

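Top crop: tray rim corners (48,92), (556,47), (575,175), (57,222). Brick row corners (178,376), (713,316), (727,438), (188,508). Stub tops: pipe (222,428), tube ≈(386,393), stud ≈(670,380). Scene crop: tray corners (747,220), (443,520), (325,412), (632,163). The stud on the end firebrick at (92,202) is steel, so it is the one meant. Next I triangulate.

```bash
cat > h.py <<'E'
from bench import ctrl
import numpy as np, cv2
np.set_printoptions(precision=4,suppress=True)
def ray(cam,T,uv):
    d=np.array([(uv[0]-cam["cx"])/cam["fx"],-(uv[1]-cam["cy"])/cam["fy"],-1.])
    d=T[:3,:3]@d; return T[:3,3],d/np.linalg.norm(d)
def tri(*rs):
    A=sum(np.eye(3)-np.outer(d,d) for o,d in rs); b=sum((np.eye(3)-np.outer(d,d))@o for o,d in rs)
    p=np.linalg.solve(A,b); return p,max(np.linalg.norm((np.eye(3)-np.outer(d,d))@(p-o)) for o,d in rs)
def atz(r,z): o,d=r; return o+d*(z-o[2])/d[2]
def wristT(): # call before picture
    T=np.eye(4); T[:3,:3]=ctrl.current_eef_rot(); T[:3,3]=ctrl.current_tool_pos()
    return T@ctrl.camera_params("wrist")["T_tool_cam"]
def R(yaw): # tool down, closing (y) axis along the row's local x, row yaw in rad
    c,s=np.cos(yaw),np.sin(yaw)
    y=np.array([c,s,0]); z=np.array([0,0,-1.]); return np.column_stack([np.cross(y,z),y,z])
E
python3 - <<'E'
from h import *
t,s=ctrl.camera_params("top"),ctrl.camera_params("scene")
P={}
for n,a,b in [("trTL",(48,92),(747,220)),("trTR",(556,47),(443,520)),("trBR",(575,175),(325,412)),("trBL",(57,222),(632,163)),
 ("bkTL",(178,376),(438,118)),("bkTR",(713,316),(95,348)),("bkBR",(727,438),(15,285)),
 ("pipe",(222,428),(373,43)),("tube",(386,393),(295,94)),("stud",(670,380),(92,202))]:
    p,e=tri(ray(t,t["pose"],np.array(a)/3.3333+95),ray(s,s["pose"],np.array(b)/3+[185,115])); P[n]=p; print(n,p,round(e,4))
c=sum(P[k] for k in("trTL","trTR","trBR","trBL"))/4; d=P["trTL"]-P["trTR"]+P["trBL"]-P["trBR"]; print("tray",c,np.arctan2(-d[0],d[1]))
d=P["bkTL"]-P["bkTR"]; print("rack yaw",np.arctan2(-d[0],d[1]),"centre",(P["bkTL"]+P["bkBR"])/2)
for yaw in(.05,.1):
  for Rm in(R(yaw),R(yaw+np.pi)): print(ctrl.ik([.35,0,.2],Rm))
print(ctrl.ik([.34,.0,.35],R(.1)),ctrl.ik([.34,.0,.35],R(.1+np.pi)), ctrl.ik([.34,.0,.35],R(.1+np.pi/2)))
E
```

```text
trTL [0.6664 0.2469 0.0382] 0.0007
trTR [ 0.7031 -0.0765  0.0335] 0.0005
trBR [ 0.6169 -0.0849  0.0373] 0.0047
trBL [0.5825 0.2366 0.0367] 0.0027
bkTL [0.4806 0.1486 0.0553] 0.0001
bkTR [ 0.5195 -0.1682  0.0579] 0.0026
bkBR [ 0.4453 -0.1766  0.0527] 0.0011
pipe [0.4441 0.1082 0.114 ] 0.0019
tube [0.4631 0.0209 0.1187] 0.0026
stud [ 0.4708 -0.1342  0.1141] 0.0018
tray [0.6422 0.0805 0.0364] 0.10988843754562226
rack yaw 0.12205440825643736 centre [ 0.463 -0.014  0.054]
[ -9.8044   4.165  110.196   -0.      65.639  -12.6692]
[ -9.8044   4.165  110.196   -0.      65.639  167.3308]
[ -9.8044   4.165  110.196   -0.      65.639  -15.534 ]
[ -9.8044   4.165  110.196   -0.      65.639  164.466 ]
[-10.0958  -4.8465  94.4748  -0.      90.3716 -15.8254] [-10.0958  -4.8465  94.4748  -0.      90.3716 164.1746] [ -10.0958   -4.8465   94.4748   -0.       90.3716 -105.8254]
```

```bash
python3 - <<'E'
from h import *
for i,x in enumerate((.46,.62)):
    ctrl.goto([x,.075,.28],R(.115)); ctrl.sleep(.3)
    T=wristT(); im=ctrl.read_camera("wrist"); np.save(f"T{i}.npy",T); cv2.imwrite(f"pics/w{i}.png",im)
    # rotate so that view is like top: keep raw; upscale
    cv2.imwrite(f"pics/w{i}b.png",cv2.resize(im,(800,600),interpolation=cv2.INTER_CUBIC))
    print(T,ctrl.current_t())
E
```

```text
[[ 0.9935 -0.109  -0.0315  0.4517]
 [ 0.1135  0.9538  0.2782  0.1539]
 [-0.0002 -0.28    0.96    0.484 ]
 [ 0.      0.      0.      1.    ]] 2.9083
[[ 0.9935 -0.1094 -0.0324  0.611 ]
 [ 0.1141  0.9537  0.2782  0.1541]
 [ 0.0005 -0.2801  0.96    0.4846]
 [ 0.      0.      0.      1.    ]] 3.9417
```

View pics/w0b.png

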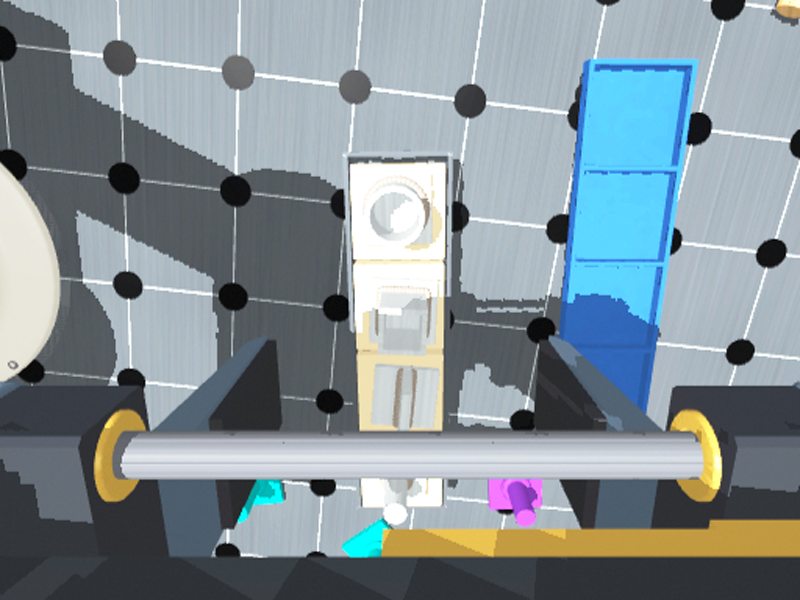

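View pics/w1b.png

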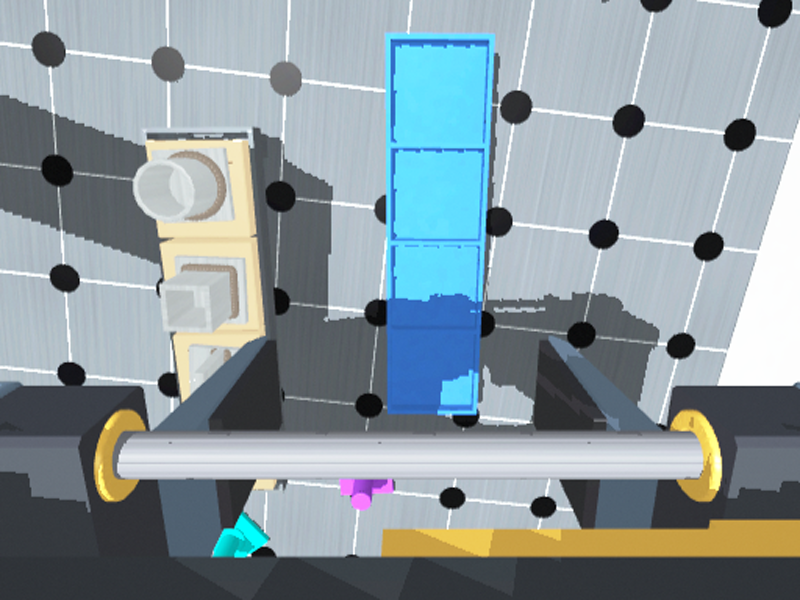

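Wrist views (800 px wide). In w0: pipe ring (398,211), tube top ≈(402,328), tee upright top (403,367)–(404,430), stud partly behind the gripper bar (395,512). Tray corners: w0 (588,60), (697,60); w1 (387,34), (495,34), (388,413), (477,413).

```bash
python3 - <<'E'
from h import *
w=ctrl.camera_params("wrist"); t=ctrl.camera_params("top"); s=ctrl.camera_params("scene")
T=[np.load(f"T{i}.npy") for i in(0,1)]
r=lambda i,uv: ray(w,T[i],(np.array(uv)+.5)/1.5625-.5)
rt=lambda uv: ray(t,t["pose"],np.array(uv)/3.3333+95); rs=lambda uv: ray(s,s["pose"],np.array(uv)/3+[185,115])
for n,*a in [("trTL",r(0,(588,60)),r(1,(387,34))),("trTR",r(0,(697,60)),r(1,(495,34))),("bkTL",r(0,(350,164)),r(1,(146,142))),("bkTR",r(0,(445,163)),r(1,(247,139))),
 ("pipe",r(0,(398,211)),r(1,(165,190))),("tube",r(0,(402,328)),r(1,(182,307))),("stud",r(0,(395,513)),rt((670,380)),rs((92,202)))]:
    p,e=tri(*a); print(n,p,round(e,4))
print("tray rim@.042",*[atz(r(1,p),.042) for p in((387,34),(495,34),(477,413),(388,413))])
print("tray via top/scene@.042",np.mean([atz(rt(p),.042) for p in((48,92),(556,47),(575,175),(57,222))],0),np.mean([atz(rs(p),.042) for p in((747,220),(443,520),(325,412),(632,163))],0))
print("brick@.06",*[atz(r(0,p),.06) for p in((350,164),(445,163),(443,506),(361,506))])
print("brick top cam",*[atz(rt(p),.06) for p in((178,376),(713,316),(727,438),(188,508))])
for n,a in [("pipe",r(0,(398,211))),("tube",r(0,(402,328))),("tee",r(0,(403,398))),("stud",r(0,(395,513))),("tpipe",rt((222,428))),("tstud",rt((670,380)))]: print(n,atz(a,.118))
E
```

```text
trTL [0.5855 0.2379 0.0341] 0.0004
trTR [0.6686 0.2466 0.039 ] 0.0004
bkTL [0.408  0.1372 0.0576] 0.0007
bkTR [0.483  0.1473 0.0468] 0.0003
pipe [0.4499 0.1109 0.1202] 0.0019
tube [0.462  0.0282 0.1225] 0.001
stud [ 0.4724 -0.1347  0.1155] 0.0028
tray rim@.042 [0.586  0.2369 0.042 ] [0.6682 0.2463 0.042 ] [ 0.7033 -0.0743  0.042 ] [ 0.6202 -0.0838  0.042 ]
tray via top/scene@.042 [0.6385 0.0781 0.042 ] [0.6457 0.0779 0.042 ]
brick@.06 [0.4082 0.138  0.06  ] [0.4821 0.1472 0.06  ] [ 0.5223 -0.1659  0.06  ] [ 0.4448 -0.1748  0.06  ]
brick top cam [0.4799 0.1473 0.06  ] [ 0.5177 -0.1701  0.06  ] [ 0.444  -0.1762  0.06  ] [0.403 0.137 0.06 ]
pipe [0.4498 0.1125 0.118 ]
tube [0.4621 0.0276 0.118 ]
tee [ 0.4691 -0.0289  0.118 ]
stud [ 0.4742 -0.1334  0.118 ]
tpipe [0.4425 0.1057 0.118 ]
tstud [ 0.4693 -0.1352  0.118 ]
```

Heights agree with the text: rim ≈0.04, bricks ≈0.055, tops ≈0.118. Next is one close look over each piece, tiled into one picture.

```bash
cat >> h.py <<'E'
RC,RY=np.array([.4644,-.0139]),.121
TC,TY=np.array([.6435,.0800]),.108
def place(C,yaw,y): return C+y*np.array([-np.sin(yaw),np.cos(yaw)])
YS=dict(pipe=.12,tube=.04,tee=-.04,stud=-.12)
E
python3 - <<'E'
from h import *
tiles=[]
w=ctrl.camera_params("wrist")
for n,y in YS.items():
    ctrl.goto([*place(RC,RY,y),.21],R(RY)); ctrl.sleep(.3)
    T=wristT(); im=ctrl.read_camera("wrist"); np.save(f"Tc_{n}.npy",T); cv2.imwrite(f"pics/c_{n}.png",im)
    tiles.append(cv2.resize(im[120:270,160:360],(400,300),interpolation=cv2.INTER_CUBIC))
cv2.imwrite("pics/tiles.png",np.vstack([np.hstack(tiles[:2]),np.hstack(tiles[2:])])); print(ctrl.current_t())
E
```

```text
7.3667
```

View pics/tiles.png

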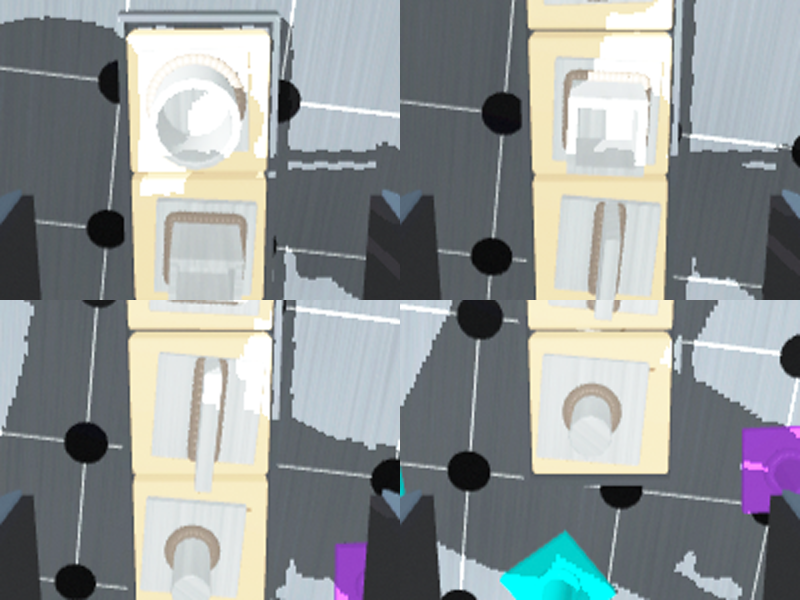

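Tiles (local px): pipe top (199,122), tube top (207,133), tee upright top centre (208,128), turned about −0.08 rad to the rack. Stud top (190,136), turned about −0.1, plain steel on its brick. I compute the positions and pick the pipe first.

```bash
cat >> h.py <<'E'
PX=dict(pipe=(199,122),tube=(207,133),tee=(208,128),stud=(190,136))
DY=dict(pipe=0,tube=-.03,tee=-.08,stud=-.1)
def piece(n): return atz(ray(ctrl.camera_params("wrist"),np.load(f"Tc_{n}.npy"),np.array(PX[n])/2+[160,120]),.118)[:2]
def pick(n):
    p=piece(n); Rg=R(RY+DY[n])
    ctrl.command_gripper(1.0)
    ctrl.goto([*p,.20],Rg)
    hit=ctrl.move_l([*p,.105],.15) or ctrl.move_l([*p,.081],.06,contact_N=6)
    ctrl.command_gripper(0.0); 
    print(n,p,"hit",hit,"w",ctrl.current_grip_width()*91,"F",ctrl.current_grasp_force(),ctrl.current_tool_pos(),ctrl.current_contact_force())
    return hit
def put(n,off=(0,0)):
    q=place(TC,TY,YS[n])+off; z0=ctrl.current_tool_pos()[2]-.06+.030
    x,y,_=ctrl.current_tool_pos(); Rt=R(TY)
    ctrl.move_l([x,y,.185],.15)
    print("lift F",ctrl.current_grasp_force(),ctrl.current_contact_force())
    ctrl.move_l([*q,.185],.2,ori=Rt)
    ctrl.move_l([*q,z0+.012],.12); ctrl.sleep(.2)
    hit=ctrl.move_l([*q,z0-.004],.02,contact_N=4)
    print("down",hit,ctrl.current_tool_pos()[2]-z0,ctrl.current_contact_force())
    ctrl.command_gripper(1.0)
    ctrl.move_l([*q,.185],.15); print("t",ctrl.current_t())
E
python3 - <<'E'
from h import *
for n in YS: print(n,piece(n),np.linalg.norm(piece(n)-place(RC,RY,YS[n])))
if not pick("pipe"): put("pipe")
E
```

```text
pipe [0.4498 0.1098] 0.004622261169156333
tube [0.4629 0.0265] 0.0033723198167746804
tee [ 0.4727 -0.0504] 0.004739298732356465
stud [ 0.4747 -0.1346] 0.004478505492591376
pipe [0.4498 0.1098] hit False w 40.49615262804675 F 30.000013613607734 [0.4495 0.1098 0.0809] [-1.3326  0.0469  0.6925]
lift F 29.99824147671461 [ 0.879  -0.5441 -3.7289]
down True -0.00013201405136271244 [0.6593 0.6724 5.3759]
t 16.6083
```

The pipe touched down at the expected height. I check it with one picture.

```bash
python3 - <<'E'
from h import *
im=ctrl.read_camera("wrist"); cv2.imwrite("pics/after1.png",im)
E
```

```text
(no output)
```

View pics/after1.png

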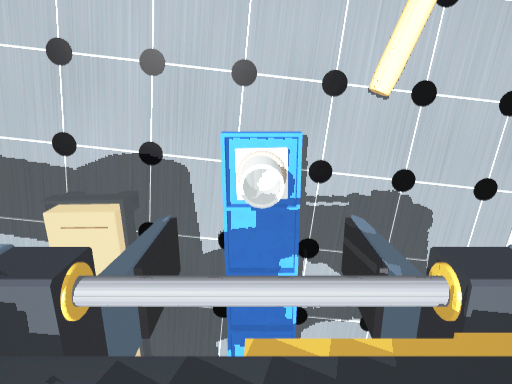

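The pipe stands in the first bay: plate columns 234–288 inside walls at about 226–300, divider at row 207. I carry on with the others and stop on any anomaly.

```bash
python3 - <<'E'
from h import *
for n,w in (("tube",36),("tee",8),("stud",20)):
    if pick(n) or abs(ctrl.current_grip_width()*91-w)>4 or ctrl.current_grasp_force()<20: print("STOP"); break
    put(n,(.001,0))
cv2.imwrite("pics/top1.png",cv2.resize(ctrl.read_camera("top")[90:260,90:340],(800,544)))
E
```

```text
tube [0.4629 0.0265] hit False w 35.455301455991375 F 29.993510842323303 [0.4627 0.0265 0.081 ] [-1.3225 -0.1081  0.5549]
lift F 29.99266505241394 [-0.0006 -0.6078 -3.2363]
down True -0.00013230591523753776 [-0.498  -0.3834  6.4938]
t 26.025
tee [ 0.4727 -0.0504] hit False w 7.337213778374792 F 29.993951618671417 [ 0.4725 -0.0503  0.0809] [-0.2106  1.0783 -1.3481]
lift F 29.99014288187027 [ 0.5107  0.2458 -3.9409]
down True -0.00023091817590764618 [-0.5719 -0.576   6.5485]
t 36.075
stud [ 0.4747 -0.1346] hit False w 17.581519550833335 F 29.996599853038788 [ 0.4745 -0.1346  0.0809] [-1.1493 -0.2265 -0.8748]
lift F 29.990226924419403 [ 0.0977  0.1899 -4.2364]
down True -0.000376645105816073 [-0.6876 -0.5864  5.1767]
t 45.9417
```

View pics/top1.png

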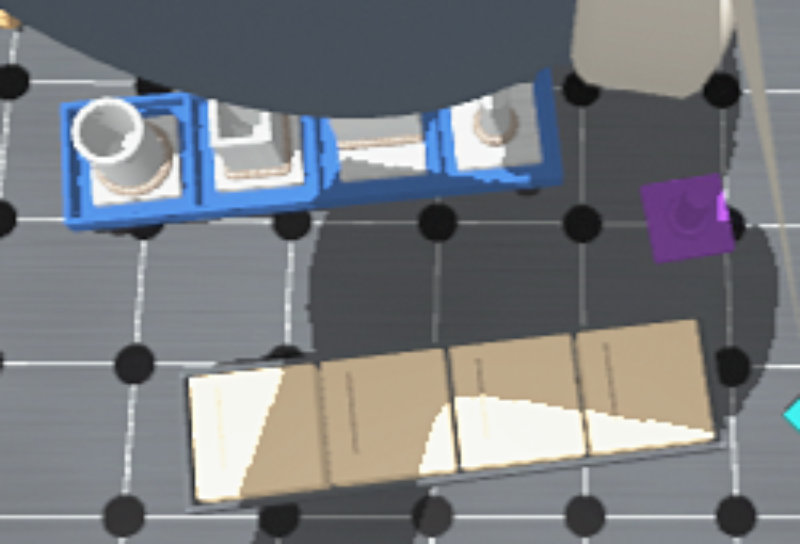

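The bricks are empty, and left to right the tray holds pipe, tube, tee and stud. The arm hides part of the tray, so I back away and take one clear look.

```bash
python3 - <<'E'
from h import *
p=ctrl.current_tool_pos(); ctrl.move_l([p[0]-.02,p[1],.26],.2)
ctrl.goto([.3,-.3,.3],R(0)); print(ctrl.current_t())
t=cv2.resize(ctrl.read_camera("top")[95:175,95:285],(760,320),interpolation=cv2.INTER_CUBIC)
s=cv2.resize(ctrl.read_camera("scene")[160:300,280:450],(340,280),interpolation=cv2.INTER_CUBIC)
c=np.zeros((600,760,3),np.uint8); c[:320]=t; c[320:,:340]=s; cv2.imwrite("pics/fin.png",c)
E
```

```text
48.1083
```

View pics/fin.png

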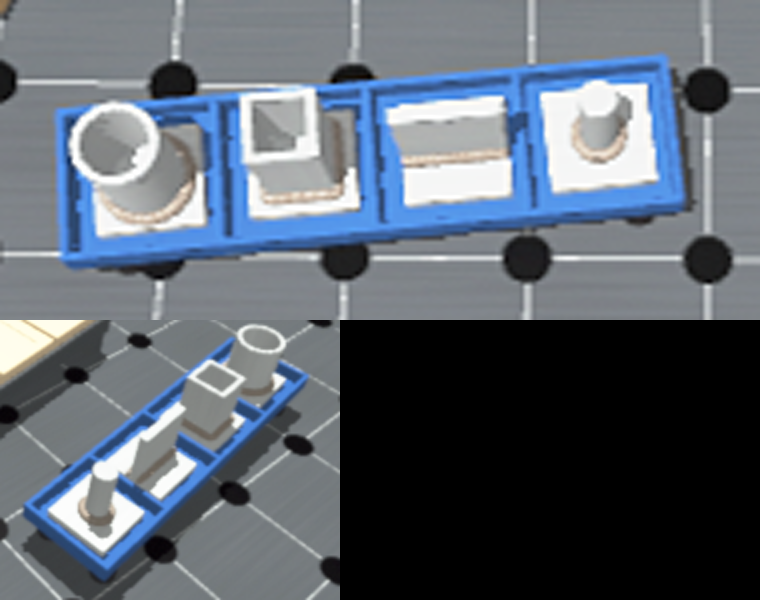

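All four pieces stand flat, one to a bay and clear of the walls: pipe (150,185), tube (300,165), tee (455,155), stud (600,135).

```bash
python3 -c "
from bench import ctrl
print(ctrl.sign_off())"
```

```text
the job is handed in; nothing more can be done
None
```

The job is handed in: pipe, tube, tee and stud stand flat in the inspection tray, one to a bay in their original left-to-right order, after about 48 s of the 83 s allowed.

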